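# Pop the tester's battery hatch

### The arm

A 6-joint arm with a two-finger parallel gripper is mounted at the origin on the work surface; the furniture and walls round the work are solid. World frame = base frame: x ahead of the robot, y to its left, z up, the work surface at z = 0. Lengths are in m, angles in degrees, forces in N, time in s.
With the tool pointing down it reaches from about 0.35 to 0.875 m from the base axis. Payload 4.2 kg.
Tool frame: the origin (TCP) lies between the finger pads; the fingertips stand 8 mm ahead of it and the grasp point (between the pads) lies 11 mm behind it; x points along the fingers, y is the direction in which the jaws open and shut, and the axes are right-handed (so a half turn about x gives the same grasp; the last joint's range is limited). The gripper opens to 87 mm and grips with 3 to 60 N. Pads are 19 mm wide; open, the fingers measure 117 mm over their backs; the gripper's body (75 mm by 190 mm) begins 51 mm behind the grasp point.
Start: joints at [87.582, 22.042, 0.453, 0, -68.411, -14.817], TCP at [0.185, 0.597, 0.231] pointing down, gripper open.
Joint ranges: [-179.83, 179.83], [-69.29, 118.12], [-61.27, 80.66], [-181.25, 117.63], [-171.15, -9.14], [-177.46, 177.46]. Speed limits (degrees/s): [159.86, 159.86, 180, 180, 180, 180].

### API

Orientations are given as a 3x3 rotation matrix whose columns are the frame's x, y, z axes.
In Python, from station import r gives the robot as it stands. The module is installed in compiled form; this text tells all that it offers.
- The arm moves only by the tool move_arm, never from a script. Its argument "increments" is one flat list of numbers, 7 for each row, row after row: the turn, a rotation vector about the tool's x, y, z in degrees, then the shift along the tool's x, y, z in m, then the finger opening in m, from 0 to 0.087. A call has 1 to 12 rows; each row is the pose to reach, as a shift and turn from the pose commanded when the call began, along the tool's axes at that moment; what a row does not reach only later rows make up. A row lasts 1/12 s, in which the tool goes at most 41.7 mm and 7.16 degrees, less where a joint would pass 70% of its speed; a pose out of reach is approached as far as the arm can. A call with a gripper value outside its range is refused whole. The fingers move at their own pace and stop on an object; the grip force is fixed at half the most. Time passes only in rows, so rows that repeat a pose let the fingers close. It gives the time, the measured TCP pose, the force and the opening at its end, in the units of the state.
- r.sense(): the state, without advancing time (a new reading comes with each control period).
- r.capture(name): name is "scene" or "top" or "wrist"; returns the picture (420x560x3 uint8, red, green, blue); there is no depth.
- r.calibration(name): a dict with "fx", "fy", "cx", "cy" (pixels), "D" ([k1, k2, p1, p2, k3] as OpenCV has them; the pictures are not rectified), "rvec" (rotation vector, rad) and "tvec" (3), from world to camera coordinates, as OpenCV has them; the wrist camera has in their place "tool_from_camera" (4x4, takes a point from camera to tool coordinates, whose origin is the TCP and whose axes are the tool frame's). Camera axes: x right, y down, z forward; pixel columns grow to the right and rows downward; lengths in m; the calibration is good to about 2 mm. A picture is of the moment at which its call begins: read the wrist's pose just before it. calibration takes no time and is no camera call.
- r.finish_job(): hands the job in, once; it reports no verdict.
The state is a dict: "time_s": time; "joints": joint angles; "joint_velocities": joint speeds; "effort": joint torques, N m; "tcp_pos": TCP position; "ee_rot": TCP orientation; "wrist_force": force on the tool from outside, world axes, zero at the start; "moment": the same for the moment, N m; "gripper_width": opening from 0.0 (shut) to 1.0 (fully open).
Only numpy, scipy, OpenCV 4.12 (cv2) and the standard library are available. Lean on these libraries where they do the work, as an engineer would, in place of code of your own. Each camera call takes 0.05 s, during which the arm holds its last target.

### The job

The batteries are due: with the fingertips, press in the orange hatch (the ring marks the place), without forcing it, until its push latch lets go, then take the fingers away and let the hatch spring wide open by itself. See that it stays open, do not push it down again, and leave it standing open. Do not lift, drag or tip either tester, leave the blue hatch of the other one shut, and do not disturb the cup, the screwdriver or the bottle.

Things in the scene. Friction and masses are not known exactly. Their poses are not given: they have to be found in the camera images.
- tester_orange: Battery-powered tester, dark grey box 100 (x) x 76 (y) x 52 mm (z) of about 0.7 kg, standing loose on the bench, whose top has an orange hatch (60 x 46 mm, flush with the top). Origin: centre of the underside; z up, +x towards the hinge and the two sockets, -x towards the hatch's free edge.
- orange_press (a point): Finger spot of the orange hatch: centre of the dark ring (22 mm across) on its outer face, 42 mm from the hinge, 19 mm from the free edge, 52 mm above the bench when shut; it moves with the hatch. Its z axis is the hatch's outward normal (up when shut), +x points to the hinge.
- orange_hatch (a joint): Angle (rad) of the orange hatch; its hinge is 26 mm to the tester's +x, level with the top. 0: shut, flush, latched; negative: pressed in (stop at -0.12, ring 5 mm down); positive: open (stop at 1.15). The latch lets go at about -0.075 (ring 3.2 mm down, about 3 N there); when the fingers leave, a weak spring swings the hatch up to its stop within a second.
- tester_blue: Battery-powered tester, dark grey box 100 (x) x 76 (y) x 52 mm (z) of about 0.7 kg, standing loose on the bench, whose top has a blue hatch (60 x 46 mm, flush with the top). Origin: centre of the underside; z up, +x towards the hinge and the two sockets, -x towards the hatch's free edge.
- blue_press (a point): Finger spot of the blue hatch: centre of the dark ring (22 mm across) on its outer face, 42 mm from the hinge, 19 mm from the free edge, 52 mm above the bench when shut; it moves with the hatch. Its z axis is the hatch's outward normal (up when shut), +x points to the hinge.
- blue_hatch (a joint): Angle (rad) of the blue hatch; its hinge is 26 mm to the tester's +x, level with the top. 0: shut, flush, latched; negative: pressed in (stop at -0.12, ring 5 mm down); positive: open (stop at 1.15). The latch lets go at about -0.075 (ring 3.2 mm down, about 3 N there); when the fingers leave, a weak spring swings the hatch up to its stop within a second.
- orange_latch (a joint): Angle (rad) of the catch inside the tester with the orange hatch: 0 latched, over 0.3 let go.
- orange_marker (a joint): Slide (m) of a tell-tale inside the tester with the orange hatch: 0 until the hatch has sprung open, then about 0.006 for good.
- cup: Bystander: round black parts cup of green parts, 96 mm across, 74 mm high; origin at the centre of its underside, z up.
- screwdriver: Bystander: small screwdriver with a red handle, 178 mm long along its y axis, 23 mm high, lying; origin at the middle of its underside.
- bottle: Bystander: white dropper bottle with a red cap, 55 mm across, 122 mm high; origin at the centre of its underside, z up.

How it is judged (in metres and radians):
On the way, in this order (a step that is already met when the one before it is completed fails the run):
1. the orange hatch is pressed in by the fingers until its latch has let go (value of joint orange_latch above 0.3 rad and value of joint orange_hatch below -0.03 rad and contact force between the fingers and tester_orange above 0.3 N).
2. the orange hatch stands wide open with no part of the robot touching the tester (value of joint orange_hatch above 0.95 rad and contact force between each of the arm, the fingers and tester_orange below 0.05 N), for 0.5 s.
At the end, for the whole second after the job is handed in: The orange hatch stands open more than 0.95 rad and at rest, the blue hatch is shut (-0.03 to 0.05 rad), both testers stand flat within 25 mm of where they were, and the cup, screwdriver and bottle are at rest within 20 mm of where they were (value of joint orange_hatch above 0.95 rad and velocity of joint orange_hatch between -0.1 and 0.1 rad/s and value of joint blue_hatch between -0.03 and 0.05 rad and distance of each of tester_orange, tester_blue from where it was at the start of the episode below 0.025 m and angle between each of tester_orange, tester_blue's own z axis and vertical below 0.05 rad and linear speed of each of tester_orange, tester_blue, cup, screwdriver, bottle below 0.02 m/s and distance of each of cup, screwdriver, bottle from where it was at the start of the episode below 0.02 m); the robot touches nothing.
It fails at once if the orange hatch is pushed down again after it has sprung open (value of joint orange_marker above 0.003 m and value of joint orange_hatch below 0.5 rad).
It fails at once if the blue hatch is pressed in or opened (value of joint blue_hatch below -0.03 rad or value of joint blue_hatch above 0.05 rad).
It fails at once if a tester is pressed with more than 40 N (contact force between any of the fingers, the arm and tester_orange above 40 N or contact force between any of the fingers, the arm and tester_blue above 40 N).
It fails at once if a tester is lifted or tipped (10 mm, 0.15 rad) or dragged 25 mm (height (world z) of any of tester_orange, tester_blue above 0.01 m or angle between any of tester_orange, tester_blue's own z axis and vertical above 0.15 rad or distance of any of tester_orange, tester_blue from where it was at the start of the episode above 0.025 m).
It fails at once if the cup, screwdriver or bottle is moved 20 mm, lifted or not (distance of any of cup, screwdriver, bottle from where it was at the start of the episode above 0.02 m).
It also fails if it takes over 29 s, if anything falls off the work surface, if the arm or the gripper's body presses on something with over 40 N, if the wrist force passes 120 N, or if a joint passes its speed limit or range.

## Working session

There is one attempt and no reset: what is moved stays moved. The work goes in short steps, Python scripts to look and compute and a tool call to move; the robot and the scene stay as the last step left them, time stands still between calls to the robot, and variables do not carry over. Pictures are saved under pics/ and viewed, and the job is handed in when it is done.

Besides the shell and the picture viewer there is one more tool, called after "Request:" by a JSON object that holds its "name" and its "arguments". move_arm: Moves the arm, as the interface text tells. Its arguments: {"type":"object","properties":{"increments":{"type":"array","items":{"type":"number"}}},"required":["increments"]}

```bash
mkdir -p pics
python3 - <<'E'
from station import r
import cv2
for n in("scene","top","wrist"):
    cv2.imwrite(f"pics/{n}0.png",r.capture(n)[:,:,::-1])
s=r.sense();print(s)
E
```

```text
{'time_s': 0.15, 'joints': array([ 8.75808663e+01,  2.20819507e+01,  3.97978559e-01, -2.04231401e-02,
       -6.84098541e+01, -1.48166203e+01]), 'joint_velocities': array([ 0.14929561, -0.22273918,  0.26906641,  0.14717119,  0.05274955,
       -0.05765817]), 'effort': array([-3.92825423e-04, -3.91051090e+01,  1.87588996e+01,  4.22236428e+00,
        1.23813003e-02, -1.36717122e-04]), 'tcp_pos': array([0.18504498, 0.59652714, 0.22969889]), 'ee_rot': array([[-4.00266969e-04, -2.96429304e-01, -9.55054714e-01],
       [-1.62210436e-03, -9.55053342e-01,  2.96429558e-01],
       [-9.99998604e-01,  1.66784937e-03, -9.85629596e-05]]), 'wrist_force': array([ 0.10963286, -0.00999181,  0.36313583]), 'moment': array([0.00010409, 0.02075616, 0.00093086]), 'gripper_width': 1.001248546855131}
```

View pics/scene0.png

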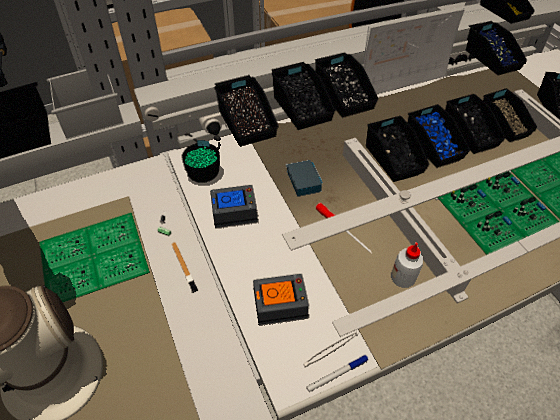

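View pics/top0.png

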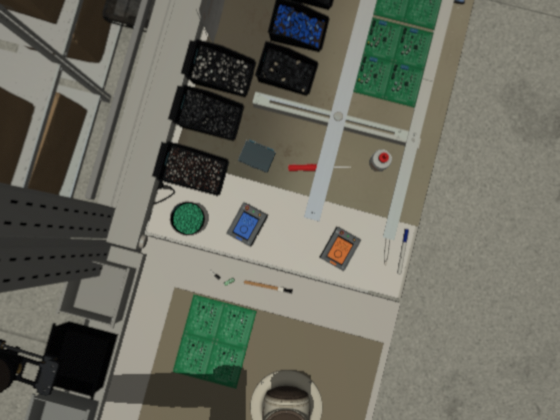

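View pics/wrist0.png

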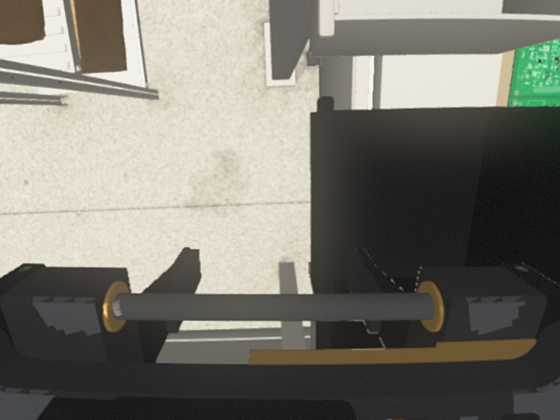

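The testers are visible in both fixed cameras: orange at about (340,248) in top and (280,297) in scene. Next I'll enlarge crops of both.

Run:
```python
import cv2,numpy as np
t=cv2.imread("pics/top0.png");s=cv2.imread("pics/scene0.png")
a=cv2.resize(t[215:285,300:380],None,fx=7,fy=7,interpolation=cv2.INTER_CUBIC)
b=cv2.resize(s[260:335,240:320],None,fx=7,fy=7,interpolation=cv2.INTER_CUBIC)
cv2.imwrite("pics/ct.png",a);cv2.imwrite("pics/cs.png",b)
from station import r
for n in("top","scene"):print(r.calibration(n))
```

```text
{'fx': 533.8174729814021, 'fy': 533.8174729814021, 'cx': 287.5022244668131, 'cy': 206.09977903778142, 'D': array([0.00604382, 0.        , 0.        , 0.        , 0.        ]), 'rvec': array([ 2.17744037, -2.19042201,  0.07163318]), 'tvec': array([-0.00363605,  0.55541978,  1.48883237])}
{'fx': 455.61246915308163, 'fy': 455.61246915308163, 'cx': 273.2820309400213, 'cy': 216.20323728325667, 'D': array([-0.11135679,  0.        ,  0.        ,  0.        ,  0.        ]), 'rvec': array([ 2.33461882, -0.81600356,  0.28613577]), 'tvec': array([-0.42186946,  0.29888173,  0.83162458])}
```

View pics/ct.png

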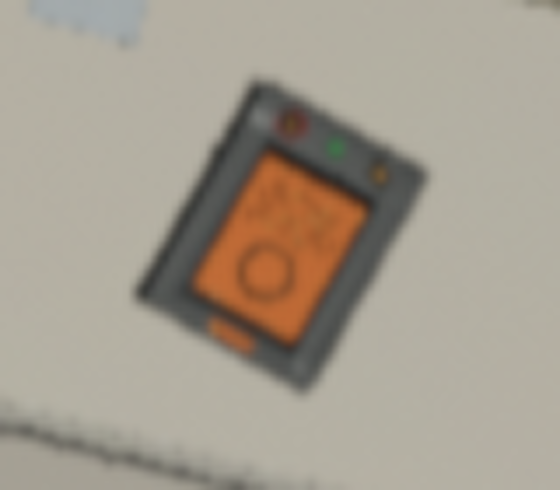

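View pics/cs.png

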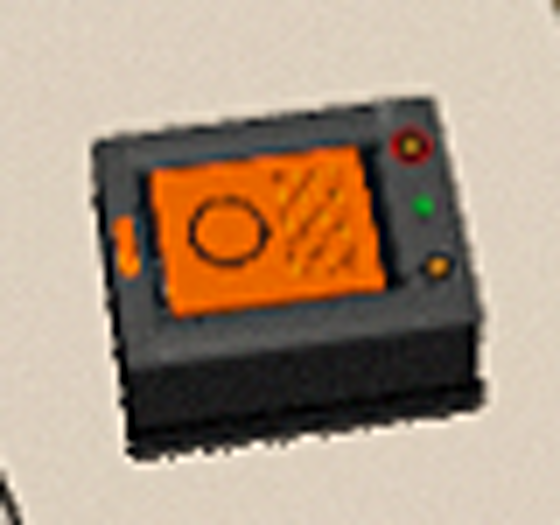

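The ring is at (266,271) in the top crop, about pixel (337.5,253.3), and at (229,232) in the scene crop, about (272.3,292.7). The hinge-side edge centre is at (320,179) in the top crop and the free-edge centre at (243,318).

```bash
cat > h.py <<'E'
import cv2,numpy as np
from station import r
def ray(n,p):
    c=r.calibration(n);K=np.array([[c["fx"],0,c["cx"]],[0,c["fy"],c["cy"]],[0,0,1]])
    u=cv2.undistortPoints(np.array([[p]],float),K,c["D"])[0,0]
    R=cv2.Rodrigues(c["rvec"])[0];o=-R.T@c["tvec"];return o,R.T@np.array([*u,1])
def atz(n,p,z=.052):
    o,d=ray(n,p);return o+d*(z-o[2])/d[2]
def crop(n,p):
    x0,y0={"top":(300,215),"scene":(240,260)}[n]
    return (x0+(p[0]+.5)/7-.5,y0+(p[1]+.5)/7-.5)
E
python3 - <<'E'
from h import *
T={"ring":(266,271),"hinge":(320,179),"free":(243,318)}
S={"ring":(229,232),"hinge":(372,217),"free":(165,241)}
for n,D in(("top",T),("scene",S)):
    P={k:atz(n,crop(n,v)) for k,v in D.items()}
    d=P["hinge"]-P["free"];print(n,P,np.degrees(np.arctan2(d[1],d[0])),np.linalg.norm(d))
# blue and cup rough
for k,p,z in(("blue",(247,225),.052),("cup",(188,218),.074),("screw",(303,168),.01),("bottle",(381,159),.11),("railend",(314,215),.02),("rail2",(390,235),.02)):print(k,atz("top",p,z))
E
```

```text
top {'ring': array([ 0.42240192, -0.1437843 ,  0.052     ]), 'hinge': array([ 0.45828918, -0.16543562,  0.052     ]), 'free': array([ 0.40410446, -0.13454716,  0.052     ])} -29.685667408407625 0.06237050693679257
scene {'ring': array([ 0.4221017 , -0.14403905,  0.052     ]), 'hinge': array([ 0.45626334, -0.16521445,  0.052     ]), 'free': array([ 0.40642062, -0.13519935,  0.052     ])} -31.05619017932587 0.058182492455116246
blue [0.50153769 0.10493925 0.052     ]
cup [0.52077477 0.26368497 0.074     ]
screw [ 0.66487121 -0.05180357  0.01      ]
bottle [ 0.67354354 -0.25755272  0.11      ]
railend [ 0.52972726 -0.08152083  0.02      ]
rail2 [ 0.472169   -0.29452851  0.02      ]
```

Run:
```python
from h import *
s=r.sense();R=s["ee_rot"];t=s["tcp_pos"]
W=np.array([t,[.25,.45,.25],[.38,.25,.25],[.45,.0,.25],[.4223,-.1439,.16],[.4223,-.1439,.07]])
for n in("top","scene"):
    c=r.calibration(n);K=np.array([[c["fx"],0,c["cx"]],[0,c["fy"],c["cy"]],[0,0,1]])
    print(n,cv2.projectPoints(W,c["rvec"],c["tvec"],K,c["D"])[0][:,0].round())
R0=np.array([[0,-.29643,-.95506],[0,-.95506,.29643],[-1,0,0]])
T0=np.array([.185,.597,.231])
for w in W:print(w,(R0.T@(w-T0)).round(4))
a=np.radians(12.8);print(R0@cv2.Rodrigues(np.array([a,0,0]))[0])
```

```text
top [[ 35. 356.]
 [ 94. 330.]
 [179. 274.]
 [284. 244.]
 [341. 254.]
 [338. 253.]]
scene [[  1.  92.]
 [ 43. 102.]
 [135. 121.]
 [234. 173.]
 [272. 262.]
 [272. 288.]]
[0.18504498 0.59652714 0.22969889] [ 0.0013  0.0004 -0.0002]
[0.25 0.45 0.25] [-0.019   0.1211 -0.1057]
[0.38 0.25 0.25] [-0.019   0.2736 -0.2891]
[0.45 0.   0.25] [-0.019   0.4916 -0.4301]
[ 0.4223 -0.1439  0.16  ] [ 0.071   0.6373 -0.4463]
[ 0.4223 -0.1439  0.07  ] [ 0.161   0.6373 -0.4463]
[[ 0.         -0.50065563 -0.86565252]
 [ 0.         -0.86565252  0.50065563]
 [-1.          0.          0.        ]]
```

Request:
{"name": "move_arm", "arguments": {"increments": [0,0,0,-0.04,0,0,0,0,0,0,-0.08,0,0,0,0,0,0,-0.12,0,0,0,0,0,0,-0.12,0.03,-0.026,0,0,0,0,-0.12,0.06,-0.052,0,0,0,0,-0.12,0.09,-0.078,0,0,0,0,-0.12,0.12,-0.105,0,3,0,0,-0.12,0.146,-0.136,0,6,0,0,-0.12,0.172,-0.167,0,9,0,0,-0.12,0.198,-0.198,0,11,0,0,-0.12,0.224,-0.229,0,12.8,0,0,-0.12,0.25,-0.26,0]}}

```text
time_s: 1.15
tcp_pos: [0.3597, 0.2791, 0.3506]
ee_rot: [[-0.0, -0.501, -0.865], [0.0, -0.865, 0.501], [-1.0, -0.0, 0.0]]
wrist_force: [0.5, 1.0, -0.6]
gripper_width: 0.171
```

Run:
```python
from h import *
s=r.sense();R=s["ee_rot"];t=s["tcp_pos"];print(s["time_s"],t,R,s["joints"],s["wrist_force"],s["gripper_width"])
for w in [[.45,.0,.28],[.4223,-.1439,.15],[.4223,-.1439,.07]]:print(w,(R.T@(np.array(w)-t)).round(4))
```

```text
1.15 [0.35972516 0.27912833 0.35057826] [[-2.34285225e-05 -5.01436929e-01 -8.65194201e-01]
 [ 2.94985435e-04 -8.65194167e-01  5.01436901e-01]
 [-9.99999956e-01 -2.43471762e-04  1.68186811e-04]] [ 5.83488663e+01  1.16342677e+00 -9.26038269e+00 -1.01800905e-02
 -7.95625076e+01  1.55786488e+00] [ 0.46496865  1.0421782  -0.55209072] 0.1712653921047074
[0.45, 0.0, 0.28] [ 0.0705  0.1963 -0.2181]
[0.4223, -0.1439, 0.15] [ 0.2005  0.3347 -0.2663]
[0.4223, -0.1439, 0.07] [ 0.2805  0.3347 -0.2663]
```

Request:
{"name": "move_arm", "arguments": {"increments": [0,0,0,0.009,0.025,-0.027,0,0,0,0,0.018,0.049,-0.054,0,0,0,0,0.027,0.074,-0.082,0,0,0,0,0.035,0.098,-0.109,0,0,0,0,0.044,0.123,-0.136,0,0,0,0,0.053,0.147,-0.163,0,0,0,0,0.062,0.172,-0.19,0,0,0,0,0.07,0.196,-0.218,0,0,0,0,0.09,0.227,-0.23,0,0,0,0,0.11,0.257,-0.24,0,0,0,0,0.13,0.287,-0.25,0,0,0,0,0.15,0.317,-0.26,0]}}

```text
time_s: 2.15
tcp_pos: [0.425, -0.125, 0.1997]
ee_rot: [[0.0, -0.501, -0.866], [0.0, -0.866, 0.501], [-1.0, -0.0, -0.0]]
wrist_force: [-0.2, -0.3, -0.2]
gripper_width: 0.007
```

Request:
{"name": "move_arm", "arguments": {"increments": [0,0,0,0.03,0.019,-0.006,0,0,0,0,0.05,0.019,-0.006,0,0,0,0,0.05,0.019,-0.006,0,0,0,0,0.05,0.019,-0.006,0]}}

```text
time_s: 2.48
tcp_pos: [0.4211, -0.1432, 0.1502]
ee_rot: [[-0.002, -0.501, -0.866], [-0.0, -0.866, 0.501], [-1.0, 0.002, 0.002]]
wrist_force: [-0.3, 0.6, 0.8]
gripper_width: 0.008
```

Run:
```python
from h import *
s=r.sense();R=s["ee_rot"];t=s["tcp_pos"];print(s["time_s"],t,s["joints"],s["wrist_force"],s["gripper_width"])
for n in("scene","wrist"):
    cv2.imwrite(f"pics/{n}1.png",r.capture(n)[:,:,::-1])
s=r.sense();R=s["ee_rot"];t=s["tcp_pos"];print(t,R)
print((R.T@(np.array([.4223,-.1439,.07])-t)).round(4))
i=cv2.imread("pics/scene1.png");cv2.imwrite("pics/cs1.png",cv2.resize(i[200:340,210:350],None,fx=4,fy=4))
```

```text
2.4833 [ 0.42106177 -0.14320342  0.15015802] [ 2.28843373e+00  9.29081474e+00 -3.04255372e+01  2.54720474e-02
 -5.04168798e+01  5.76414829e+01] [-0.26190668  0.60286209  0.77305447] 0.007996680195567915
[ 0.42283582 -0.14261809  0.15193949] [[ 2.66880288e-03 -4.99407523e-01 -8.66363090e-01]
 [-4.55358211e-04 -8.66366693e-01  4.99408197e-01]
 [-9.99996335e-01 -9.38316484e-04 -2.53957124e-03]]
[0.0819 0.0015 0.    ]
```

View pics/cs1.png

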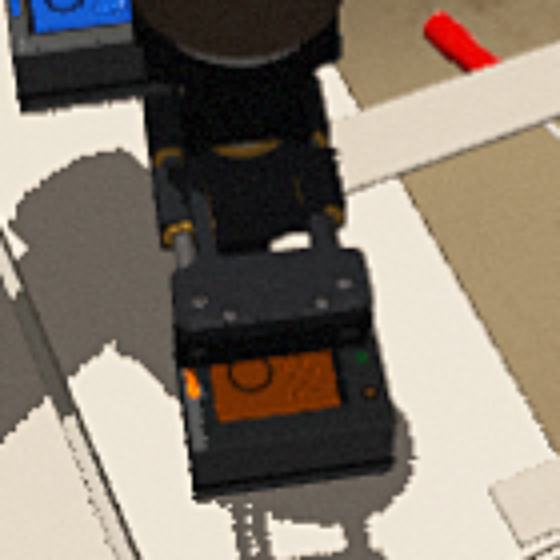

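View pics/wrist1.png

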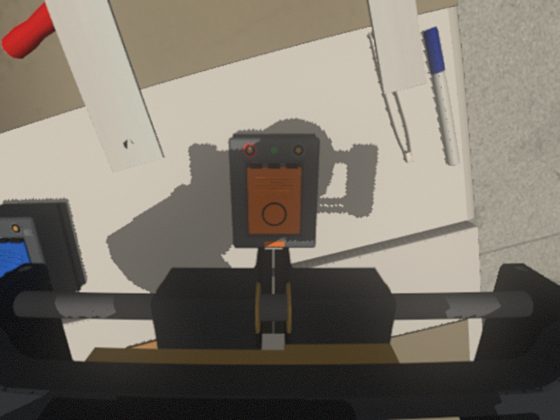

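The wrist picture shows the tester square to the jaws with the ring at (274,214). I'll check its position from that view.

Run:
```python
from h import *
c=r.calibration("wrist");K=np.array([[c["fx"],0,c["cx"]],[0,c["fy"],c["cy"]],[0,0,1]])
u=cv2.undistortPoints(np.array([[[274.,214.]]]),K,c["D"])[0,0]
s=r.sense();R=np.array([[.0027,-.4994,-.8664],[-.0005,-.8664,.4994],[-1,-.0009,-.0025]]);t=np.array([.4228,-.1426,.1519])
t=np.array([ 0.42106177,-0.14320342,0.15015802])*.5+.5*t
M=c["tool_from_camera"];o=s["ee_rot"]@M[:3,3]+s["tcp_pos"];d=s["ee_rot"]@M[:3,:3]@np.array([*u,1])
print(o+d*(.052-o[2])/d[2],s["tcp_pos"],s["wrist_force"])
```

```text
[ 0.42260559 -0.14279942  0.052     ] [ 0.42283582 -0.14261809  0.15193949] [-0.03104662 -0.13363388 -0.4182872 ]
```

Request:
{"name": "move_arm", "arguments": {"increments": [0,0,0,0.025,0,0,0,0,0,0,0.05,0.001,0,0,0,0,0,0.07,0.001,0,0,0,0,0,0.08,0.001,0,0,0,0,0,0.086,0.001,0,0,0,0,0,0.086,0.001,0,0,0,0,0,0.086,0.001,0,0]}}

```text
time_s: 3.17
tcp_pos: [0.4223, -0.1434, 0.0657]
ee_rot: [[0.002, -0.499, -0.866], [-0.0, -0.866, 0.499], [-1.0, -0.001, -0.002]]
wrist_force: [-0.1, -0.1, 0.6]
gripper_width: 0.002
```

Request:
{"name": "move_arm", "arguments": {"increments": [0,0,0,0.002,0,0,0,0,0,0,0.004,0,0,0,0,0,0,0.005,0,0,0,0,0,0,0.006,0,0,0,0,0,0,0.006,0,0,0,0,0,0,0.006,0,0,0]}}

```text
time_s: 3.67
tcp_pos: [0.4216, -0.1437, 0.059]
ee_rot: [[0.001, -0.5, -0.866], [-0.0, -0.866, 0.5], [-1.0, -0.001, -0.001]]
wrist_force: [0.2, 1.0, 3.1]
gripper_width: 0.008
```

Request:
{"name": "move_arm", "arguments": {"increments": [0,0,0,0.0005,0,0,0,0,0,0,0.001,0,0,0,0,0,0,0.001,0,0,0]}}

```text
time_s: 3.92
tcp_pos: [0.4216, -0.1438, 0.0577]
ee_rot: [[0.001, -0.5, -0.866], [-0.0, -0.866, 0.5], [-1.0, -0.001, -0.001]]
wrist_force: [1.0, 1.1, 2.8]
gripper_width: 0.007
```

Request:
{"name": "move_arm", "arguments": {"increments": [0,0,0,0.0005,0,0,0,0,0,0,0.001,0,0,0,0,0,0,0.001,0,0,0]}}

```text
time_s: 4.17
tcp_pos: [0.4215, -0.1438, 0.0566]
ee_rot: [[0.001, -0.5, -0.866], [-0.0, -0.866, 0.5], [-1.0, -0.0, -0.001]]
wrist_force: [1.0, 0.4, 2.7]
gripper_width: 0.001
```

Request:
{"name": "move_arm", "arguments": {"increments": [0,0,0,0.0005,0,0,0,0,0,0,0.0005,0,0,0]}}

```text
time_s: 4.33
tcp_pos: [0.4215, -0.1438, 0.0561]
ee_rot: [[0.001, -0.5, -0.866], [-0.0, -0.866, 0.5], [-1.0, -0.0, -0.001]]
wrist_force: [1.2, 0.8, 3.0]
gripper_width: 0.003
```

Request:
{"name": "move_arm", "arguments": {"increments": [0,0,0,0.0005,0,0,0,0,0,0,0.0005,0,0,0]}}

```text
time_s: 4.5
tcp_pos: [0.4215, -0.1438, 0.0558]
ee_rot: [[0.001, -0.5, -0.866], [-0.0, -0.866, 0.5], [-1.0, -0.0, -0.001]]
wrist_force: [1.8, 1.1, 4.9]
gripper_width: 0.006
```

Request:
{"name": "move_arm", "arguments": {"increments": [0,0,0,-0.015,0,0,0,0,0,0,-0.045,0,0.015,0,0,0,0,-0.08,0,0.035,0,0,0,0,-0.12,0,0.045,0,0,0,0,-0.16,0,0.045,0,0,0,0,-0.2,0,0.045,0,0,0,0,-0.2,0,0.045,0,0,0,0,-0.2,0,0.045,0,0,0,0,-0.2,0,0.045,0,0,0,0,-0.2,0,0.045,0,0,0,0,-0.2,0,0.045,0,0,0,0,-0.2,0,0.045,0]}}

```text
time_s: 5.5
tcp_pos: [0.3813, -0.1213, 0.2541]
ee_rot: [[-0.004, -0.501, -0.866], [-0.0, -0.866, 0.501], [-1.0, 0.002, 0.003]]
wrist_force: [0.1, 0.0, 0.0]
gripper_width: 0.004
```

Run:
```python
from h import *
for n in("scene","wrist"):
    cv2.imwrite(f"pics/{n}2.png",r.capture(n)[:,:,::-1])
```

```text
(no output)
```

View pics/scene2.png

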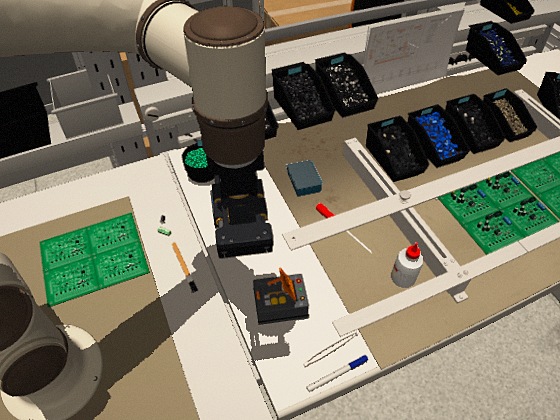

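View pics/wrist2.png

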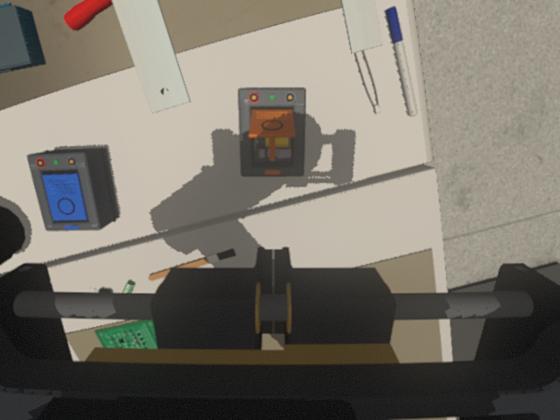

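The orange hatch stands open: its upright flap is at (290,282) in scene and (272,124) in wrist. The blue hatch is shut at (66,195) in wrist. I'll hold for a second, check again and hand in.

Request:
{"name": "move_arm", "arguments": {"increments": [0,0,0,0,0,0,0,0,0,0,0,0,0,0,0,0,0,0,0,0,0,0,0,0,0,0,0,0,0,0,0,0,0,0,0,0,0,0,0,0,0,0,0,0,0,0,0,0,0,0,0,0,0,0,0,0,0,0,0,0,0,0,0,0,0,0,0,0,0,0,0,0,0,0,0,0,0,0,0,0,0,0,0,0]}}

```text
time_s: 6.6
tcp_pos: [0.3821, -0.1213, 0.2556]
ee_rot: [[0.0, -0.501, -0.866], [-0.0, -0.866, 0.501], [-1.0, -0.0, -0.0]]
wrist_force: [0.1, -0.5, -0.5]
gripper_width: 0.006
```

Run:
```python
from h import *
w=r.capture("wrist")[:,:,::-1];s=r.capture("scene")[:,:,::-1]
a=cv2.resize(w[70:200,210:340],(420,420));b=cv2.resize(s[250:335,240:325],(420,420))
cv2.imwrite("pics/c3.png",np.hstack([a,b]) if 0 else np.hstack([cv2.resize(a,(390,390)),cv2.resize(b,(390,390))]))
```

```text
(no output)
```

View pics/c3.png

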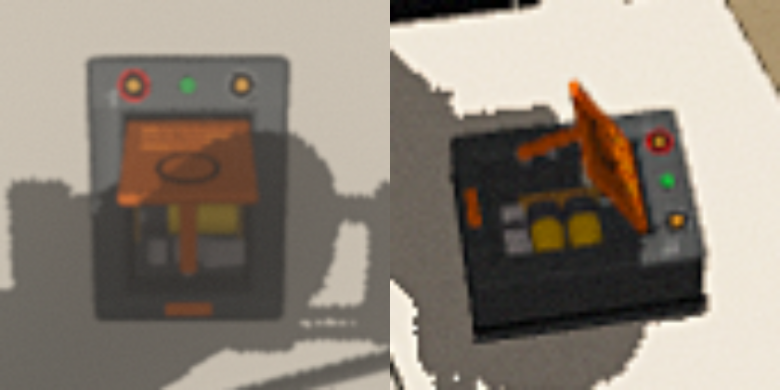

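The hatch stands wide open with the batteries showing, and the tester has not moved.

```bash
python3 -c "
from station import r
print(r.finish_job())"
```

```text
the job is handed in; nothing more can be done
None
```

The orange hatch is standing wide open, and I've handed the job in. I pressed its ring about 4 mm down with the closed fingertips, with an upward wrist force of about 5 N at the deepest point. Then I pulled the fingers up and away, and the hatch sprang open by itself.

- **Position:** the three cameras agreed on the ring's position to about 1 mm before I pressed.
- **Hatch:** pictures taken just after I pulled away, and again about 1 s later, show the hatch upright with the batteries visible. I judged the opening by eye from the pictures and did not measure the angle.
- **Contact:** the gripper was well clear above the tester, and the wrist force read under 1 N.
- **Rest of the scene:** the orange tester looked unmoved and the blue hatch was shut. The screwdriver and bottle were where they started. The arm partly hid the cup in the last full picture, and I did not measure it again.

No check failed. The job was handed in at about 7 s on the robot's clock.

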